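# Select the three-dot filter on a photometer and start the reading

## Task

On the bench photometer, gently push the upright tab of the round filter selector with a fingertip, without pinching it, until the tab points squarely at the middle of the label with three dots. Then press the round read key on the near edge of the same instrument all the way down and let it come up again. Leave the glassware and everything else where it stands.

Things in the scene. Friction and masses are not known exactly. Their poses are not given: they have to be found in the camera images.
- photometer: Grey low box fixed to the bench, 300 x 260 mm, flat deck 70 mm above the bench. Origin on the bench below the selector's axis; x points to its rear edge, away from the robot (box: x -140 to +160 mm, y -130 to +130 mm), z up. A white ridge 24 mm high runs along the rear of the deck (x 124 to 156 mm). Everything on the deck turns with it.
- dial: Filter selector: dark disc, 96 mm across, 12 mm thick, turning about a vertical axis; hub 36 mm across, 24 mm high on it. Origin on the axis at the disc's underside (72 mm above the bench), z up, x along the tab. Turns both ways with steady friction (0.1 N m, 2 N at the tab), no clicks, stays where left; stops 123 degrees either side of the photometer's x axis, so never passes the near side.
- tab_mid (a point): Middle of the tab, 58 mm from the selector's axis and 28 mm above dial's origin. The tab is an upright white radial fin on the disc, 10 mm thick, from 17 to 69 mm from the axis with a 4 mm thick nose on to 78 mm, its top 44 mm above dial's origin (its foot 12 mm above it). It starts between the two rear labels.
- aim (a point): The point the tab points at on the ring of labels: 100 mm from the selector's axis along the tab's direction, at deck level. Turns with the selector.
- label1: White round label button with one black dot, 40 mm across, 4 mm thick, fixed on the deck 100 mm from the selector's axis, in any one of four slots at -105, -40, +40, +105 degrees from the photometer's x axis (counter-clockwise from above). Origin at the centre of its underside (70 mm above the bench).
- label2: White round label button with two black dots, 40 mm across, 4 mm thick, fixed on the deck 100 mm from the selector's axis, in any one of four slots at -105, -40, +40, +105 degrees from the photometer's x axis (counter-clockwise from above). Origin at the centre of its underside (70 mm above the bench).
- label3: White round label button with three black dots in a triangle (the wanted one), 40 mm across, 4 mm thick, fixed on the deck 100 mm from the selector's axis, in any one of four slots at -105, -40, +40, +105 degrees from the photometer's x axis (counter-clockwise from above). Origin at the centre of its underside (70 mm above the bench).
- label4: White round label button with four black dots in a square, 40 mm across, 4 mm thick, fixed on the deck 100 mm from the selector's axis, in any one of four slots at -105, -40, +40, +105 degrees from the photometer's x axis (counter-clockwise from above). Origin at the centre of its underside (70 mm above the bench).
- key (a joint): Travel of the spring-loaded read key: 0 up, 0.006 m fully down (about 5 N); it springs back.
- key_top (a point): Centre of the top of the round read key, 26 mm across, in a small housing on the deck near the instrument's near edge, 105 mm from the selector's axis; pressed straight down.
- vial: Small capped glass vial, 18 mm across, 45 mm tall, standing loose on the deck's near left corner. Origin at the centre of its underside. Not to be moved.
- cuvette: Clear block cuvette 12.5 x 12.5 x 45 mm standing loose on the deck's near right corner. Origin at the centre of its underside. Not to be moved.
- beaker: Glass beaker, 72 mm across, 90 mm tall, on the bench left of the instrument. Origin at the centre of its underside. Not to be moved.
- cup_a: Steel cup, 56 mm across, 50 mm tall, on the bench right of the instrument, the nearer one. Origin at the centre of its underside. Not to be moved.
- cup_b: Steel cup as cup_a, the farther one. Not to be moved.
- flask: Amber stoppered flask, 68 mm across, 165 mm tall, on the bench behind the beaker. Origin at the centre of its underside. Not to be moved.

How it is judged:
By the outcome, as a careful person would: the job done as asked, in the order asked, and still so for the second after the job is handed in, with the robot touching nothing.
It also fails if it takes over 61 s, if anything falls off the work surface, if the arm or the gripper's body presses on something with over 40 N, if the wrist force passes 120 N, or if a joint passes its speed limit or range.

## Robot

A 6-joint arm with a two-finger parallel gripper is mounted at the origin on the work surface. World frame = base frame: x ahead of the robot, y to its left, z up, the work surface at z = 0. Lengths are in m, angles in rad, forces in N, time in s.
With the tool pointing down it reaches from about 0.35 to 0.85 m from the base axis. Payload 8.1 kg.
Tool frame: the origin (TCP) lies at the very end of the fingers, on their centre line; the grasp point (between the pads) lies 19 mm behind it (tcp_to_grasp is the x of the grasp point in the tool frame, in m); x points along the fingers, y is the direction in which the jaws open and shut, and the axes are right-handed (so a half turn about x gives the same grasp; the last joint's range is limited). The gripper opens to 85 mm and grips with 20 to 120 N. Pads are 22 mm wide; open, the fingers measure 114 mm over their backs; the gripper's body (76 mm by 85 mm) begins 54 mm behind the grasp point. The pads swing forward as they close: fully open they stand 13 mm farther back than shut.
Start: joints at [-1.423, 0.13, 1.488, -0, 1.523, -0.085], TCP at [0.138, -0.584, 0.192] pointing down, gripper open.
Joint ranges: [-2.96, 2.96], [-0.89, 2.26], [0.02, 2.5], [-1.34, 4.48], [0, 2.73], [-2.66, 2.66]. Speed limits (rad/s): [2.39, 2.39, 2.79, 3.14, 3.14, 3.14].

## Interface

Orientations are given as a 3x3 rotation matrix whose columns are the frame's x, y, z axes.
In Python, from plant import get_obs, read_camera, job_done, tcp_to_grasp gives the robot as it stands.
- The arm moves only by the tool apply_moves, never from a script. Its argument "deltas" is text: rows parted by semicolons, each of 7 numbers parted by spaces: the shift along the tool's x, y, z in m, then the turn, a rotation vector about the tool's x, y, z in degrees, then the closure, from 0 (fully open) to 1 (shut). A call has 1 to 12 rows; each row shifts and turns the commanded pose from where the row before left it, along the tool's axes as they then stand; what a row does not reach is not made up. A row lasts 1/12 s, in which the tool goes at most 41.7 mm and 7.16 degrees, less where a joint would pass 70% of its speed; a pose out of reach is approached as far as the arm can. A call is refused whole if a number of a shift passes 0.0417 or a number of a turn 7.16, either way. A call with a gripper value outside its range is refused whole. The fingers move at their own pace and stop on an object; "force" is the grip in N (left out, the last holds). Time passes only in rows, so rows that do not move let the fingers close. It gives the time, the measured TCP pose, the force and the opening at its end, in the units of the state.
- get_obs(): the state, without advancing time (a new reading comes with each control period).
- read_camera(name): name is "scene" or "top" or "wrist"; returns a dict with "pixels" (384x512x3 uint8, red, green, blue), "K" (3x3 intrinsics, pixels), "distortion" ([k1, k2, p1, p2, k3] as OpenCV has them; the pictures are not rectified), "eye" and "attitude" of the camera in the world. Camera axes: x right, y up, looking along -z (the intrinsics and any distortion apply to the point x, -y, -z); pixel columns grow to the right and rows downward; lengths in m; the calibration is good to about 2 mm. A picture is of the moment at which its call begins. There is no depth.
- job_done(): hands the job in, once; it reports no verdict.
The state is a dict: "clock": time; "joint_positions": joint angles; "joint_vel": joint speeds; "tau": joint torques, N m; "tool_pos": TCP position; "eef_rot": TCP orientation; "contact_force": force on the tool from outside, world axes, zero at the start; "ft_torque": the same for the moment, N m; "finger_gap": finger opening in m.
Only numpy, scipy, OpenCV 4.12 (cv2) and the standard library are available. Lean on these libraries where they do the work, as an engineer would, in place of code of your own. Each camera call takes 0.05 s, during which the arm holds its last target. There are 200 camera calls.

## Working session

There is one attempt and no reset: what is moved stays moved. The work goes in short steps, Python scripts to look and compute and a tool call to move; the robot and the scene stay as the last step left them, time stands still between calls to the robot, and variables do not carry over. Pictures are saved under pics/ and viewed, about 8 in all and at most 12, crops included, and the job is handed in when it is done.

Besides the shell and the picture viewer there is one more tool, called after "Emit:" by a JSON object that holds its "api" and its "payload". apply_moves: Moves the arm, as the interface text tells. Its arguments: {"type":"object","properties":{"deltas":{"type":"string"},"force":{"type":"number"}},"required":["deltas"]}

```bash
mkdir -p pics; cat > h.py <<'E'
import numpy as np,cv2
from plant import *
def cam(n,f=None):
    c=read_camera(n)
    if f: cv2.imwrite('pics/'+f,c['pixels'][:,:,::-1])
    return c
def ray(c,u,v):
    p=cv2.undistortPoints(np.array([[[u,v]]],float),np.array(c['K']),np.array(c['distortion']))[0,0]
    return np.array(c['attitude'])@np.array([p[0],-p[1],-1])
def atz(c,u,v,z):
    d=ray(c,u,v);e=np.array(c['eye']);return e+d*(z-e[2])/d[2]
def proj(c,P):
    q=(np.atleast_2d(P)-np.array(c['eye']))@np.array(c['attitude']);q=q*[1,-1,-1]
    return cv2.projectPoints(q,np.zeros(3),np.zeros(3),np.array(c['K']),np.array(c['distortion']))[0][:,0]
E
python3 - <<'E'
from h import *
import pickle
a=cam('top','top1.png');b=cam('scene','scene1.png')
pickle.dump((a,b),open('c.pkl','wb'))
print(a['eye'],a['attitude'],b['eye']);o=get_obs();print(o['clock'],o['tool_pos'],o['eef_rot'],o['finger_gap'],tcp_to_grasp)
E
```

```text
[0.48030484 0.05242317 0.95974866] [[-0.00500272  0.99426407 -0.10683601]
 [-0.99975809 -0.00726122 -0.02076137]
 [-0.02141804  0.1067063   0.99405987]] [ 1.09427959 -0.23401276  0.95629868]
0.1 [ 0.13837122 -0.58324231  0.1915245 ] [[-2.07246085e-04  2.30690899e-01 -9.73027064e-01]
 [ 1.70183026e-03 -9.73025594e-01 -2.30690913e-01]
 [-9.99998530e-01 -1.70373669e-03 -1.90941007e-04]] 0.0851777757595342 -0.0187
```

View pics/top1.png

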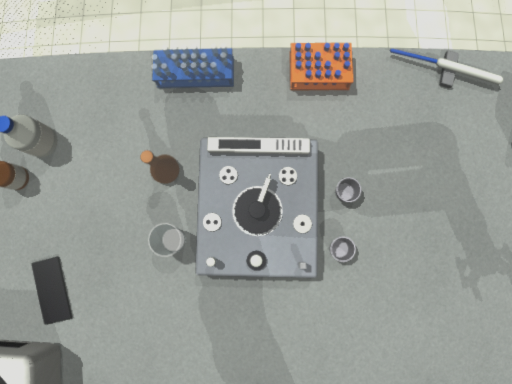

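View pics/scene1.png

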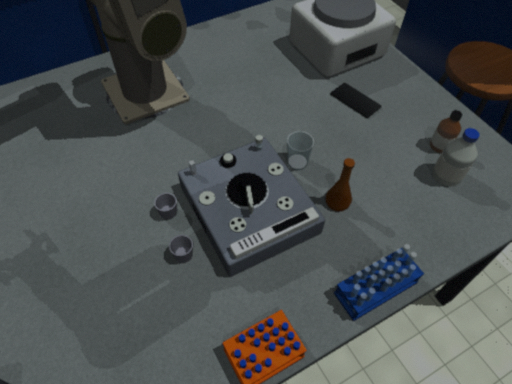

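The top view shows the instrument around (257,210). The labels appear as three dots at (228,175), four at (288,176), two at (212,222) and one at (302,224). The key is at (257,260) and the tab nose is near (268,177). I'll fit the pose and zoom in to check the dots.

```bash
python3 - <<'E'
from h import *
import pickle
from scipy.optimize import least_squares
a,b=pickle.load(open('c.pkl','rb'))
im=a['pixels'];g=im.min(2)
pts=[]
for u,v in [(228,175),(288,176),(302,224),(212,222)]:
    m=np.zeros(g.shape,np.uint8);cv2.circle(m,(u,v),13,1,-1)
    yy,xx=np.nonzero((g>140)&(m>0))
    (cx,cy),r=cv2.minEnclosingCircle(np.c_[xx,yy].astype(np.float32));pts.append((cx,cy));print(cx,cy,r)
W=np.array([atz(a,*p,.074)[:2] for p in pts])
A=np.radians([40,-40,-105,105])
f=lambda q:(q[:2]+.1*np.c_[np.cos(A+q[2]),np.sin(A+q[2])]-W).ravel()
s=least_squares(f,[.45,.05,0]);q=s.x;print(q,np.degrees(q[2]),s.fun)
for n,p in dict(key=(256.5,260,.085),vial=(210.5,262,.115),cuv=(303.5,266,.115),nose=(268.5,177,.116)).items():
    w=atz(a,*p)[:2]-q[:2];c,s_=np.cos(q[2]),np.sin(q[2]);print(n,w+q[:2],'inst',c*w[0]+s_*w[1],-s_*w[0]+c*w[1])
cv2.imwrite('pics/crop1.png',cv2.resize(im[130:285,190:325,::-1],None,fx=3.8,fy=3.8,interpolation=cv2.INTER_CUBIC))
E
```

```text
228.0 175.0 13.000100135803223
288.0 176.0 13.000100135803223
302.0 224.0 13.000100135803223
212.0 222.0 13.000100135803223
[ 0.54023728  0.07151265 -0.0271816 ] -1.5573908367622427 [ 1.05124906e-04 -5.37055178e-04 -1.30903443e-04  5.53804888e-04
  8.10803637e-05 -4.38627120e-04 -5.53018331e-05  4.21877410e-04]
key [0.43660724 0.07316181] inst -0.10363657972267883 -0.0011679339051884291
vial [0.43423878 0.16574027] inst -0.10852028288408408 0.09131195407614763
cuv [ 0.42550306 -0.02226342] inst -0.11214316597849454 -0.09685970541467065
nose [0.60703409 0.0469554 ] inst 0.06743956107764265 -0.02273275927418869
```

View pics/crop1.png

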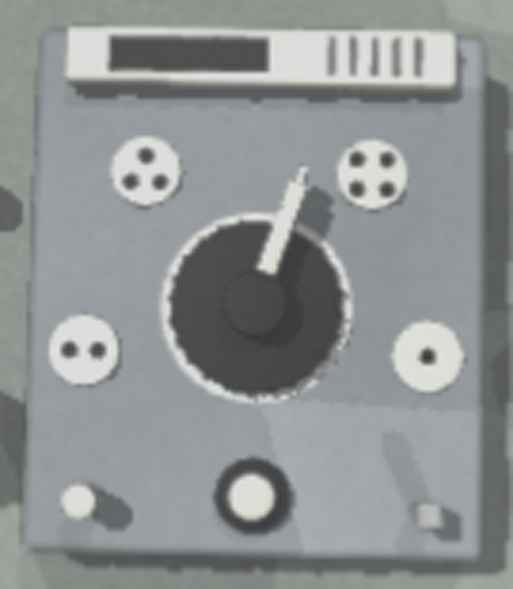

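The crop confirms three dots on the rear-left label, in the +40° slot. The tab stands at about -19°. I'll move above the right side of the tab with the fingers shut.

Emit:
{"api": "apply_moves", "payload": {"deltas": "0 -0.0245 -0.0288 0 0 0 1;0 -0.0245 -0.0288 0 0 0 1;0 -0.0245 -0.0288 0 0 0 1;0 -0.0245 -0.0288 0 0 0 1;0 -0.0245 -0.0288 0 0 0 1;0 -0.0245 -0.0288 0 0 0 1;0 -0.0245 -0.0288 0 0 0 1;0 -0.0245 -0.0288 0 0 0 1;0 -0.0245 -0.0288 0 0 0 1;0 -0.0245 -0.0288 0 0 0 1", "force": 30}}

```text
clock: 0.93
tool_pos: [0.3627, -0.2772, 0.1922]
eef_rot: [[-0.0, 0.23, -0.973], [0.0, -0.973, -0.23], [-1.0, -0.0, 0.0]]
contact_force: [0.5, -0.0, 0.3]
finger_gap: -0.0002
```

Emit:
{"api": "apply_moves", "payload": {"deltas": "0 -0.0245 -0.0288 -7 0 0 1;0 0 0 -7 0 0 1;0 0 0 -7 0 0 1;0 0 0 -7 0 0 1;0 0 0 -7 0 0 1;0 0 0 -7 0 0 1;0 0 0 -7 0 0 1;0 0 0 -7 0 0 1"}}

```text
clock: 1.6
tool_pos: [0.3843, -0.2482, 0.192]
eef_rot: [[-0.001, 0.938, -0.347], [0.001, -0.347, -0.938], [-1.0, -0.001, -0.0]]
contact_force: [0.1, 0.0, -0.2]
finger_gap: 0.0001
```

```bash
python3 - <<'E'
from h import *
import pickle
from scipy.optimize import least_squares
a=cam('top','top2.png');w=cam('wrist','wrist2.png')
pickle.dump(a,open('c2.pkl','wb'))
im0,_=pickle.load(open('c.pkl','rb'));c=im0
g=c['pixels'].min(2);pts=[]
for u,v in [(228,175),(288,176),(302,224),(212,222)]:
    m=np.zeros(g.shape,np.uint8);cv2.circle(m,(u,v),14,1,-1)
    k,_=cv2.findContours(((g>185)&(m>0)).astype(np.uint8),0,2)
    (x,y),r=cv2.minEnclosingCircle(cv2.convexHull(max(k,key=len)));pts.append((x,y));print(x,y,r)
W=np.array([atz(c,*p,.074)[:2] for p in pts])
A=np.radians([40,-40,-105,105])
f=lambda q:(q[:2]+.1*np.c_[np.cos(A+q[2]),np.sin(A+q[2])]-W).ravel()
s=least_squares(f,[.45,.05,0]);print(s.x,np.degrees(s.x[2]),s.fun.round(4))
o=get_obs();print(o['clock'],o['tool_pos'],o['eef_rot'].round(3),o['finger_gap'],o['contact_force'])
E
```

```text
227.6875 174.375 8.971626281738281
287.5 175.1666717529297 8.959890365600586
302.04718017578125 223.14151000976562 9.092066764831543
211.25 221.5 9.100237846374512
[ 0.54176115  0.07224019 -0.02403606] -1.37716491832421 [ 0.0001 -0.0002 -0.0002  0.0005  0.0001  0.0003  0.0001 -0.0005]
1.7 [ 0.38432471 -0.24828164  0.19209598] [[-0.001  0.937 -0.35 ]
 [ 0.    -0.35  -0.937]
 [-1.    -0.001 -0.   ]] 0.00024160177839873873 [-1.53696699  0.44388556  0.18017905]
```

View pics/wrist2.png

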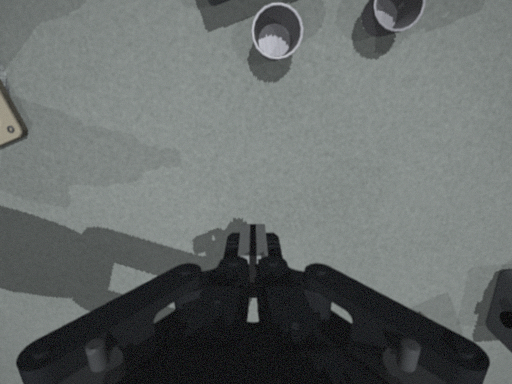

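The wrist view shows only the fingers, shut, and the cups (278,30) and (400,8). The instrument is still ahead, so I'll go on to above the tab's right side.

Emit:
{"api": "apply_moves", "payload": {"deltas": "0 0.0094 -0.0325 0 0 0 1;0 0.0094 -0.0325 0 0 0 1;0 0.0094 -0.0325 0 0 0 1;0 0.0094 -0.0325 0 0 0 1;0 0.0094 -0.0325 0 0 0 1;0 0.0094 -0.0325 0 0 0 1;0 0.0094 -0.0325 0 0 0 1;0 0.0094 -0.0325 0 0 0 1;0 0.0094 -0.0325 0 0 0 1;0 0.0094 -0.0325 0 0 0 1;0 0 0 0 0 0 1;0 0 0 0 0 0 1"}}

```text
clock: 2.7
tool_pos: [0.5873, 0.024, 0.1915]
eef_rot: [[-0.002, 0.935, -0.354], [0.0, -0.354, -0.935], [-1.0, -0.002, 0.001]]
contact_force: [-0.7, -0.4, -0.4]
finger_gap: 0.0001
```

Emit:
{"api": "apply_moves", "payload": {"deltas": "0.02 0 0 0 0 0 1;0.02 0 0 0 0 0 1;0.02 0 0 0 0 0 1;0 0 0 0 0 0 1;0 0 0 0 0 0 1"}}

```text
clock: 3.12
tool_pos: [0.5855, 0.0216, 0.1314]
eef_rot: [[-0.003, 0.935, -0.356], [-0.0, -0.356, -0.935], [-1.0, -0.003, 0.001]]
contact_force: [0.3, 0.1, 0.8]
finger_gap: -0.0005
```

```bash
python3 - <<'E'
from h import *
w=cam('wrist');s=cam('scene')
cv2.imwrite('pics/m3.png',np.hstack([cv2.resize(w['pixels'],(400,300)),cv2.resize(s['pixels'][130:280,160:360],(400,300),interpolation=2)])[:,:,::-1])
o=get_obs();print(o['tool_pos'],o['contact_force'])
E
```

```text
[0.58766865 0.02174094 0.1340558 ] [ 0.22614667 -0.43706409 -0.65830991]
```

View pics/m3.png

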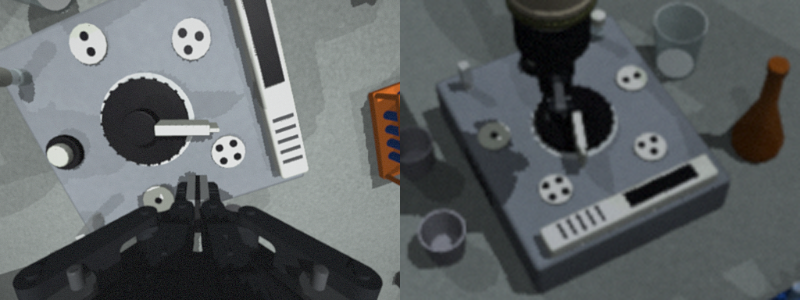

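The wrist view shows the tab at (180,129) directly ahead of the shut fingertips (197,180) in the push direction, with clear space between them. I'll descend beside it and approach.

Emit:
{"api": "apply_moves", "payload": {"deltas": "0.013 0 0 0 0 0 1;0.013 0 0 0 0 0 1;0.012 0 0 0 0 0 1;0 0 0 0 0 0 1;0 0 0 0 0 0 1;0 0 0 0 0 0 1"}}

```text
clock: 3.72
tool_pos: [0.587, 0.0225, 0.0943]
eef_rot: [[-0.001, 0.936, -0.353], [0.0, -0.353, -0.936], [-1.0, -0.001, 0.0]]
contact_force: [1.2, 0.2, -0.8]
finger_gap: 0.0003
```

Emit:
{"api": "apply_moves", "payload": {"deltas": "0 0 -0.003 0 0 0 1;0 0 -0.003 0 0 0 1;0 0 -0.003 0 0 0 1;0 0 -0.003 0 0 0 1;0 0 0 0 0 0 1;0 0 0 0 0 0 1"}}

```text
clock: 4.22
tool_pos: [0.5915, 0.034, 0.0946]
eef_rot: [[0.0, 0.936, -0.352], [-0.0, -0.352, -0.936], [-1.0, 0.0, -0.0]]
contact_force: [0.3, -0.2, -0.5]
finger_gap: 0.0001
```

```bash
python3 - <<'E'
from h import *
w=cam('wrist');s=cam('scene')
cv2.imwrite('pics/m4.png',np.hstack([cv2.resize(w['pixels'],(400,300)),cv2.resize(s['pixels'][150:250,200:333],(400,300),interpolation=2)])[:,:,::-1])
o=get_obs();print(o['tool_pos'],o['contact_force'])
E
```

```text
[0.59137255 0.03366005 0.09448928] [0.08763102 0.82556734 0.60754641]
```

View pics/m4.png

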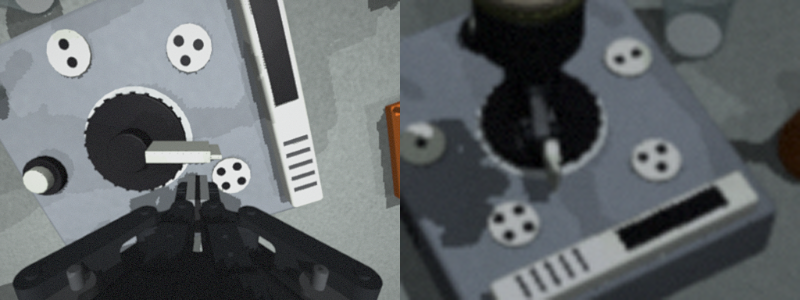

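The fingertip is now nearly touching the tab: tip at (197,178), tab edge at (180,160). I'll sweep along the arc at 2° per row, turning the tool with the tab.

Emit:
{"api": "apply_moves", "payload": {"deltas": "0 0 -0.001 0 0 0 1;0 0 -0.001 0 0 0 1;0 0.0005 -0.0021 -2 0 0 1;0 0.0005 -0.0021 -2 0 0 1;0 0.0005 -0.0021 -2 0 0 1;0 0.0005 -0.0021 -2 0 0 1;0 0.0005 -0.0021 -2 0 0 1;0 0.0005 -0.0021 -2 0 0 1;0 0.0005 -0.0021 -2 0 0 1;0 0.0005 -0.0021 -2 0 0 1;0 0.0005 -0.0021 -2 0 0 1;0 0.0005 -0.0021 -2 0 0 1"}}

```text
clock: 5.32
tool_pos: [0.6012, 0.0551, 0.0945]
eef_rot: [[-0.0, 1.0, -0.01], [0.0, -0.01, -1.0], [-1.0, -0.0, -0.0]]
contact_force: [-0.7, -0.2, 0.3]
finger_gap: -0.0001
```

Emit:
{"api": "apply_moves", "payload": {"deltas": "0 0.0005 -0.0021 -2 0 0 1;0 0.0005 -0.0021 -2 0 0 1;0 0.0005 -0.0021 -2 0 0 1;0 0.0005 -0.0021 -2 0 0 1;0 0.0005 -0.0021 -2 0 0 1;0 0.0005 -0.0021 -2 0 0 1;0 0.0005 -0.0021 -2 0 0 1;0 0.0005 -0.0021 -2 0 0 1;0 0.0005 -0.0021 -2 0 0 1;0 0.0005 -0.0021 -2 0 0 1;0 0 0 0 0 0 1;0 0 0 0 0 0 1"}}

```text
clock: 6.32
tool_pos: [0.6031, 0.0764, 0.0945]
eef_rot: [[-0.0, 0.944, 0.33], [-0.0, 0.33, -0.944], [-1.0, -0.0, -0.0]]
contact_force: [0.4, -0.6, -0.5]
finger_gap: -0.0
```

```bash
cat > st.py <<'E'
from h import *
c=np.array([.5418,.0722]);o=get_obs();R=np.array(o['eef_rot']);p=np.array(o['tool_pos'])
r=R[:2,1];t=-R[:2,2];d=p[:2]-c
print(o['clock'],p,'phi tool',np.degrees(np.arctan2(r[1],r[0])),'rad',d@r,'tan',d@t,np.array(o['contact_force']).round(2))
E
python3 - <<'E'
from st import *
w=cam('wrist');s=cam('scene')
cv2.imwrite('pics/m5.png',np.hstack([cv2.resize(w['pixels'],(400,300)),cv2.resize(s['pixels'][150:250,200:333],(400,300),interpolation=2)])[:,:,::-1])
E
```

```text
6.3167 [0.60305322 0.07640532 0.09445477] phi tool 19.283033823795048 rad 0.059205581349853126 tan -0.01625855055809622 [ 0.45 -0.62 -0.51]
```

View pics/m5.png

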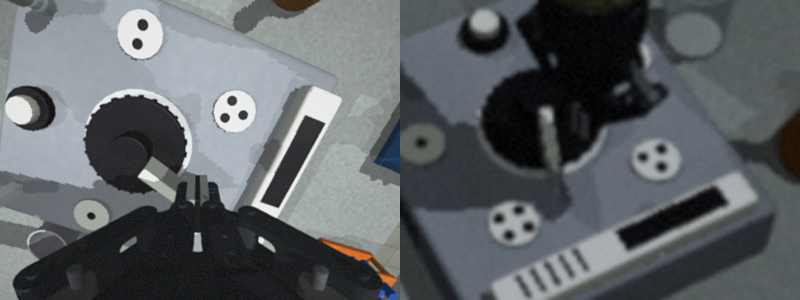

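The readings disagree. The tool swept 40°, but in the scene view the tab still seems near its old place and no force registered. I'll project the model and the TCP into the images to see what happened.

```bash
python3 - <<'E'
from st import *
outs=[]
for n in('scene','wrist'):
    C=cam(n);im=cv2.resize(C['pixels'],None,fx=4,fy=4,interpolation=2)[:,:,::-1].copy()
    for ph,col in((-20.5,(0,0,255)),(19.3,(0,255,0))):
        u=np.array([np.cos(np.radians(ph)),np.sin(np.radians(ph))]);v=np.array([-u[1],u[0]])
        for s in(-.005,.005):
            P=np.array([[*(c+k*u+s*v),z] for k,z in((.018,.084),(.069,.084),(.069,.116),(.018,.116))])
            cv2.polylines(im,[(proj(C,P)*4).astype(int)],True,col,1)
    q=proj(C,np.array([p,p-R[:,0]*.05]))*4
    cv2.line(im,tuple(q[0].astype(int)),tuple(q[1].astype(int)),(255,255,0),2)
    m=(proj(C,np.array([*c,.1]))[0]*4).astype(int);print(n,q,m)
    x0=max(m[0]-200,0);y0=max(m[1]-220,0);outs.append(im[y0:y0+450,x0:x0+400])
cv2.imwrite('pics/m6.png',np.hstack(outs))
E
```

```text
6.4167 [0.60306432 0.07626675 0.09445677] phi tool 19.26804500605807 rad 0.059174583291417886 tan -0.0163775378480488 [ 0.1  -0.37  0.59]
scene [[1045.62104079  807.67856531]
 [1047.78595065  758.5986946 ]] [989 732]
wrist [[1013.0566648   846.94483163]
 [1013.76405996  986.21481078]] [664 768]
```

View pics/m6.png

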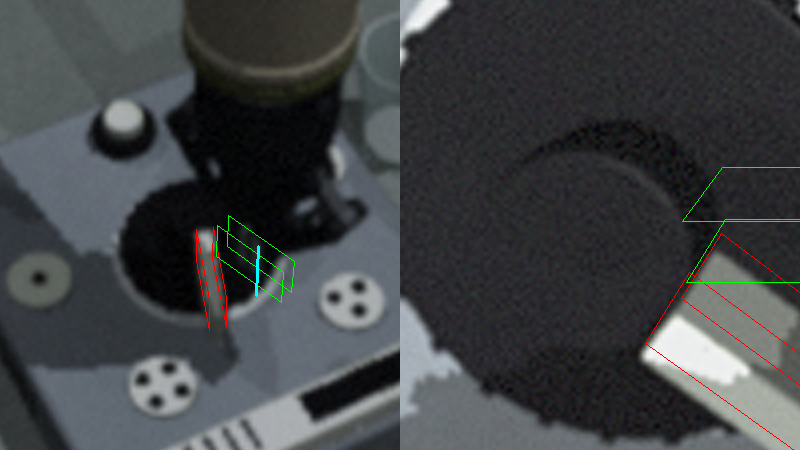

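The tab matches the red -20° model, so it did not move and the fingertip passed over it. The visible tip seems shorter than the reported TCP. I'll compare where it appears in the wrist image with projected points at several heights.

```bash
python3 - <<'E'
from st import *
C=cam('wrist');o=get_obs();p=np.array(o['tool_pos']);R=np.array(o['eef_rot'])
print('eye in tool',R.T@(np.array(C['eye'])-p),'look',-(R.T@np.array(C['attitude']))[:,2])
for k in(0,.01,.02,.03,.04):
    print(k,[proj(C,p-k*R[:,0]+z*R[:,2])[0].round(1).tolist() for z in(-.011,0,.011)])
print(C['pixels'][205:250,246:264:3].mean(2).astype(int)[::2])
im=cv2.resize(C['pixels'][180:270,195:315],(480,360),interpolation=cv2.INTER_NEAREST)
S=cam('scene');s2=cv2.resize(S['pixels'][160:220,235:285],(300,360),interpolation=cv2.INTER_CUBIC)
cv2.imwrite('pics/m7.png',np.clip(np.hstack([im,s2])[:,:,::-1]*1.8,0,255))
print([proj(S,p-k*R[:,0])[0].round(1).tolist() for k in (0,.01,.02,.03)])
E
```

```text
6.5167 [0.60308223 0.07624732 0.09448929] phi tool 19.289923003567722 rad 0.05917880964370057 tan -0.0164243897329044 [ 0.47  0.29 -0.06]
eye in tool [-0.1816892  -0.00046856 -0.07326319] look [ 9.56987816e-01 -5.35054515e-04  2.90127615e-01]
0 [[253.3, 197.2], [253.3, 211.8], [253.3, 225.9]]
0.01 [[253.4, 202.0], [253.3, 217.3], [253.3, 232.1]]
0.02 [[253.4, 207.4], [253.4, 223.4], [253.3, 238.9]]
0.03 [[253.4, 213.5], [253.4, 230.3], [253.4, 246.4]]
0.04 [[253.5, 220.3], [253.4, 238.0], [253.4, 254.9]]
[[165 167 163 170 163 167]
 [168 164 169 160 163 164]
 [167 161 165 166 163 165]
 [166 165 165 163 160 161]
 [162 165 166 164 167 159]
 [165 164 164 159 159 163]
 [164 164 165 161 160 164]
 [168 166 165 166 162 165]
 [146 164 162 165 165 167]
 [ 90 109 149 151 153 149]
 [ 95  91  28  50  93  94]
 [ 94  92  29  50  95  99]
 [ 96  94  23  49  93  98]
 [ 95  91  36  53  94  95]
 [ 98  80  21  45  96 100]
 [ 95  85  29  43 100  95]
 [ 97  79  32  45 100  97]
 [ 98  83  32  48  94  92]
 [ 99  79  23  41  98 100]
 [ 96  76  21  41  98  94]
 [ 96  69  19  47 102  94]
 [ 98  70  33  30  91  96]
 [101  65  26  38  84  77]]
[[261.4, 201.9], [261.5, 199.5], [261.6, 197.1], [261.7, 194.7]][ WARN:0@3.028] global loadsave.cpp:1063 imwrite_ Unsupported depth image for selected encoder is fallbacked to CV_8U.
```

View pics/m7.png

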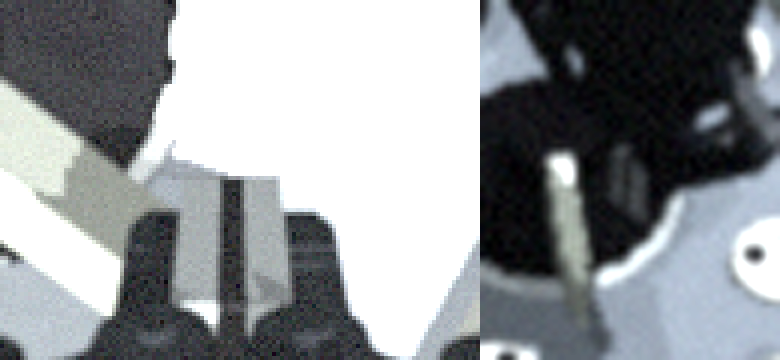

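```bash
python3 - <<'E'
from st import *
C=cam('wrist');S=cam('scene')
from scipy.optimize import least_squares
f=lambda q:[proj(C,p-q[0]*R[:,0]-q[1]*R[:,2])[0,1]-223.7,proj(S,p-q[0]*R[:,0]+q[1]*R[:,2])[0,1]-195.8]
s=least_squares(f,[.02,.01],x_scale=.01);print(s.x,s.fun)
q=s.x;print(proj(S,p-q[0]*R[:,0]+q[1]*R[:,2]),'want x 260.2')
for k in(.01,.02,.03,.04):print(k,proj(S,np.array([p-k*R[:,0]+h*R[:,2] for h in(-.011,0,.011)])).round(1).tolist())
print(o['joint_positions'])
E
```

```text
6.6167 [0.60309204 0.076278   0.0944985 ] phi tool 19.30805997296091 rad 0.0591930140680895 tan -0.01641741072092216 [ 0.9   0.84 -0.32]
[0.03026251 0.00448349] [0. 0.]
[[260.47663978 195.8       ]] want x 260.2
0.01 [[264.5, 196.7], [261.5, 199.5], [258.5, 202.5]]
0.02 [[264.7, 194.2], [261.6, 197.1], [258.5, 200.0]]
0.03 [[264.8, 191.8], [261.7, 194.7], [258.6, 197.6]]
0.04 [[264.9, 189.3], [261.8, 192.2], [258.7, 195.1]]
[ 4.14893157e-02  2.15705158e-01  1.57445381e+00 -5.94598242e-06
  1.35142830e+00 -2.95498609e-01]
```

Both views put the real fingertip about 30 mm above the reported TCP, so it passed over the tab at about 0.124 m. I'll raise, go back over, and come down lower on the right side.

Emit:
{"api": "apply_moves", "payload": {"deltas": "-0.015 0 0 0 0 0 1;0 -0.001 0.0035 3.333 0 0 1;0 -0.001 0.0035 3.333 0 0 1;0 -0.001 0.0035 3.333 0 0 1;0 -0.001 0.0035 3.333 0 0 1;0 -0.001 0.0035 3.333 0 0 1;0 -0.001 0.0035 3.333 0 0 1;0 -0.001 0.0035 3.333 0 0 1;0 -0.001 0.0035 3.333 0 0 1;0 -0.001 0.0035 3.333 0 0 1;0 -0.001 0.0035 3.333 0 0 1;0 -0.001 0.0035 3.333 0 0 1"}}

```text
clock: 7.72
tool_pos: [0.594, 0.0378, 0.1095]
eef_rot: [[0.0, 0.954, -0.301], [-0.0, -0.301, -0.954], [-1.0, 0.0, 0.0]]
contact_force: [0.2, 0.7, -1.5]
finger_gap: 0.0004
```

Emit:
{"api": "apply_moves", "payload": {"deltas": "0 -0.001 0.0035 3.333 0 0 1;0 0 0.006 0 0 0 1;0 0 0.006 0 0 0 1;0 0 0 0 0 0 1;0.007 0 0 0 0 0 1;0.008 0 0 0 0 0 1;0.007 0 0 0 0 0 1;0.007 0 0 0 0 0 1;0 0 0 0 0 0 1;0 0 0 0 0 0 1"}}

```text
clock: 8.55
tool_pos: [0.587, 0.024, 0.0793]
eef_rot: [[-0.002, 0.936, -0.352], [0.0, -0.352, -0.936], [-1.0, -0.002, 0.001]]
contact_force: [-0.1, 0.3, 0.8]
finger_gap: 0.0
```

```bash
python3 st.py
```

```text
8.55 [0.58698708 0.02400127 0.07929592] phi tool -20.636969442678737 rad 0.05927483718198578 tan -0.029180008551788948 [-0.14  0.27  0.8 ]
```

A reported z of 0.079 is already below the disc top, with no contact. That confirms the offset, so I'll go down more in small steps.

Emit:
{"api": "apply_moves", "payload": {"deltas": "0.003 0 0 0 0 0 1;0.003 0 0 0 0 0 1;0.003 0 0 0 0 0 1;0.003 0 0 0 0 0 1;0 0 0 0 0 0 1;0 0 0 0 0 0 1"}}

```text
clock: 9.05
tool_pos: [0.5876, 0.0238, 0.0682]
eef_rot: [[-0.0, 0.936, -0.353], [0.0, -0.353, -0.936], [-1.0, -0.0, 0.0]]
contact_force: [0.6, -0.2, -0.2]
finger_gap: -0.0001
```

Emit:
{"api": "apply_moves", "payload": {"deltas": "0 0 -0.003 0 0 0 1;0 0 -0.003 0 0 0 1;0 0 -0.003 0 0 0 1;0 0 -0.003 0 0 0 1;0 0 -0.001 0 0 0 1;0 0.0005 -0.0021 -2 0 0 1;0 0.0005 -0.0021 -2 0 0 1;0 0.0005 -0.0021 -2 0 0 1;0 0.0005 -0.0021 -2 0 0 1;0 0.0005 -0.0021 -2 0 0 1"}}

```text
clock: 9.88
tool_pos: [0.5979, 0.0451, 0.0687]
eef_rot: [[-0.0, 0.983, -0.183], [-0.001, -0.183, -0.983], [-1.0, 0.0, 0.001]]
contact_force: [-0.7, -2.1, 1.7]
finger_gap: 0.0002
```

```bash
python3 - <<'E'
from st import *
w=cam('wrist');s=cam('scene')
cv2.imwrite('pics/m8.png',np.hstack([cv2.resize(w['pixels'],(400,300)),cv2.resize(s['pixels'][150:250,200:333],(400,300),interpolation=2)])[:,:,::-1])
E
```

```text
9.8833 [0.5978726  0.04512261 0.0686796 ] phi tool -10.561715417542404 rad 0.06008575743154897 tan -0.016340846836603532 [-0.73 -2.11  1.67]
```

View pics/m8.png

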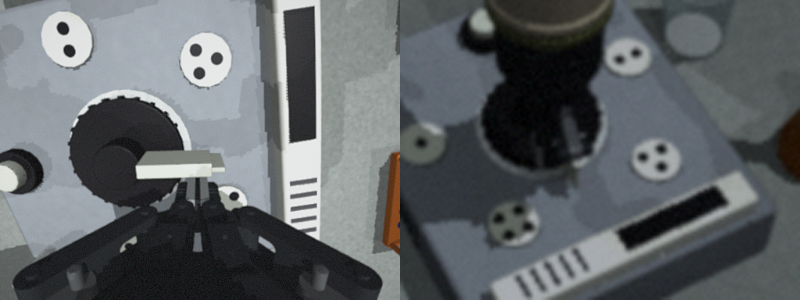

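Now there is contact: about 2 N, with the tab lying parallel in front of the fingertip at (180,165) in the wrist view. I'll continue the arc.

Emit:
{"api": "apply_moves", "payload": {"deltas": "0 0.0005 -0.0021 -2 0 0 1;0 0.0005 -0.0021 -2 0 0 1;0 0.0005 -0.0021 -2 0 0 1;0 0.0005 -0.0021 -2 0 0 1;0 0.0005 -0.0021 -2 0 0 1;0 0.0005 -0.0021 -2 0 0 1;0 0.0005 -0.0021 -2 0 0 1;0 0.0005 -0.0021 -2 0 0 1;0 0.0005 -0.0021 -2 0 0 1;0 0.0005 -0.0021 -2 0 0 1;0 0.0005 -0.0021 -2 0 0 1"}}

```text
clock: 10.9
tool_pos: [0.6034, 0.0679, 0.0685]
eef_rot: [[-0.0, 0.98, 0.197], [-0.0, 0.197, -0.98], [-1.0, -0.0, 0.0]]
contact_force: [-0.9, -2.3, 1.4]
finger_gap: 0.0002
```

Emit:
{"api": "apply_moves", "payload": {"deltas": "0 0.0005 -0.0021 -2 0 0 1;0 0.0005 -0.0021 -2 0 0 1;0 0.0005 -0.0021 -2 0 0 1;0 0.0005 -0.0021 -2 0 0 1;0 0.0005 -0.0021 -2 0 0 1;0 0.0005 -0.0021 -2 0 0 1;0 0.0005 -0.0021 -2 0 0 1;0 0.0005 -0.0021 -2 0 0 1;0 0.0005 -0.0021 -2 0 0 1;0 0.0005 -0.0021 -2 0 0 1;0 0 0 0 0 0 1;0 0 0 0 0 0 1"}}

```text
clock: 11.9
tool_pos: [0.6009, 0.0896, 0.0684]
eef_rot: [[-0.0, 0.855, 0.519], [0.0, 0.519, -0.855], [-1.0, 0.0, -0.0]]
contact_force: [0.1, -0.7, -0.4]
finger_gap: 0.0
```

```bash
python3 - <<'E'
from st import *
import pickle
C=cam('wrist');pickle.dump(C,open('w.pkl','wb'));print(proj(C,np.array([*c,.116])),C['pixels'].shape)
# predicted wrist corners of tab top at tool phi, and label3 centre
ph=np.arctan2(r[1],r[0]);u=np.array([np.cos(ph),np.sin(ph)]);v=np.array([-u[1],u[0]])
print(proj(C,np.array([[*(c+k*u+s*v),.116] for k in(.017,.069) for s in(-.005,.005)])).round(1).tolist())
a=np.radians(38.6);print(proj(C,np.array([*(c+.1*np.array([np.cos(a),np.sin(a)])),.074])))
cv2.imwrite('pics/m9.png',cv2.resize(C['pixels'][60:310,60:400],None,fx=2.3,fy=2.3,interpolation=2)[:,:,::-1])
E
```

```text
11.9 [0.60088985 0.08956356 0.06844949] phi tool 31.242243809369494 rad 0.059526508092084374 tan -0.015801865179987794 [ 0.08 -0.73 -0.42]
[[141.98789936 217.65658502]] (384, 512, 3)
[[174.5, 226.4], [172.9, 209.0], [271.4, 226.6], [271.8, 209.2]]
[[313.27092715 175.03644658]]
```

View pics/m9.png

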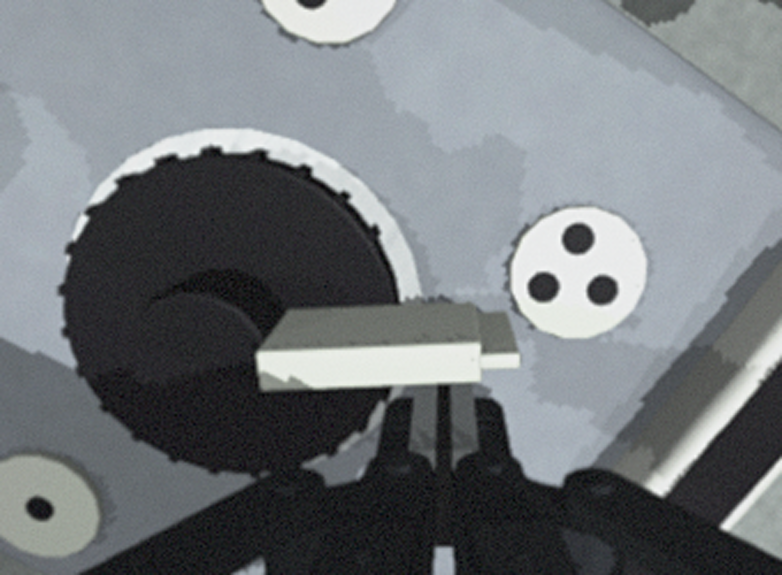

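The wrist view shows the tab top with corners near px (172,213.5)-(269,209.6) and (173,229.6)-(269,224.3). The three-dot label is centred near px (312,178). I'll measure the tab angle automatically and by these corners.

```bash
cat > tab.py <<'E'
from st import *
C=cam('wrist');g=C['pixels'].min(2)
def blob(seed,th,rad):
    m=np.zeros(g.shape,np.uint8);cv2.circle(m,seed,rad,1,-1)
    n,l,s,ce=cv2.connectedComponentsWithStats(((g>th)&(m>0)).astype(np.uint8))
    i=1+np.argmax(s[1:,4]);return l==i
a0=np.radians(38.6);ls=proj(C,np.array([*(c+.1*np.array([np.cos(a0),np.sin(a0)])),.074]))[0]
L=blob((int(ls[0]),int(ls[1]+2)),195,34)
yy,xx=np.nonzero(L);(lx,ly),lr=cv2.minEnclosingCircle(np.c_[xx,yy].astype(np.float32))
lab=atz(C,lx,ly,.074)[:2]
ph=np.arctan2(r[1],r[0])
seed=proj(C,np.array([*(c+.043*np.array([np.cos(ph),np.sin(ph)])),.116]))[0].astype(int)
T=blob(tuple(int(x) for x in seed+[0,2]),195,70)&~L
yy,xx=np.nonzero(T)
W=np.array([atz(C,x,y,.116)[:2] for x,y in zip(xx,yy)])
rect=cv2.minAreaRect((W*1000).astype(np.float32))
mu=W.mean(0);w,V=np.linalg.eigh(np.cov((W-mu).T));d=V[:,1]*np.sign(V[:,1]@r)
print('label px',lx,ly,lr,'world',lab,'ang from c',np.degrees(np.arctan2(*(lab-c)[::-1])))
print('tab n',len(xx),'rect mm',rect,'mid',mu,'ang',np.degrees(np.arctan2(d[1],d[0])),'mid ang from c',np.degrees(np.arctan2(*(mu-c)[::-1])))
n=np.array([-d[1],d[0]]);print('label offset left of tab line mm',(lab-mu)@n*1000)
E
python3 - <<'E'
from tab import *
pp=[atz(C,*q,.116)[:2] for q in((171.7,213.5),(268.7,209.6),(173,229.6),(268.7,224.3))]
for i in(0,2):
    e=pp[i+1]-pp[i];print(np.degrees(np.arctan2(e[1],e[0])),np.linalg.norm(e))
m0=(pp[0]+pp[2])/2;m1=(pp[1]+pp[3])/2;e=m1-m0;print(m0,m1,np.degrees(np.arctan2(e[1],e[0])))
E
```

```text
11.95 [0.60092333 0.08959753 0.06846913] phi tool 31.243595297650653 rad 0.05957237759390123 tan -0.015791586026615446 [-0.42 -0.35 -0.2 ]
label px 311.4007873535156 178.33680725097656 29.841943740844727 world [0.62021213 0.13207898] ang from c 37.3669594181799
tab n 1544 rect mm ((581.5421752929688, 95.82356262207031), (59.82621765136719, 9.240411758422852), 33.93830108642578) mid [0.58058196 0.09545108] ang 32.73391922156398 mid ang from c 30.94409576948802
label offset left of tab line mm 9.381499036000742
33.819162095632315 0.051274986934885344
34.841043426115256 0.05159044685741517
[0.55674789 0.07865172] [0.59921865 0.10765772] 34.33166971654973
```

Both estimates put the tab at about 34° (world) and the label at about 38.6°. I'll push 3° more and measure again.

Emit:
{"api": "apply_moves", "payload": {"deltas": "0 0.0002 -0.001 -1 0 0 1;0 0.0002 -0.001 -1 0 0 1;0 0.0002 -0.001 -1 0 0 1;0 0 0 0 0 0 1;0 0 0 0 0 0 1;0 0 0 0 0 0 1"}}

```text
clock: 12.5
tool_pos: [0.5998, 0.0924, 0.0685]
eef_rot: [[0.0, 0.826, 0.564], [0.0, 0.564, -0.826], [-1.0, 0.0, -0.0]]
contact_force: [1.2, -0.7, -0.4]
finger_gap: -0.0002
```

```bash
python3 tab.py
```

```text
12.5 [0.59983053 0.09242852 0.06847075] phi tool 34.33104584334992 rad 0.05932954776563654 tan -0.01602312311100085 [ 1.2  -0.7  -0.39]
label px 311.65020751953125 185.25537109375 29.586196899414062 world [0.61990439 0.13224743] ang from c 37.55343877829924
tab n 1461 rect mm ((580.1675415039062, 97.63874816894531), (59.78501510620117, 9.210200309753418), 36.53421401977539) mid [0.58003766 0.09788935] ang 35.001614518091344 mid ang from c 33.894532052074
label offset left of tab line mm 5.276401545140938
```

About 2° remain. I'll back off from the tab and rise for an unobstructed, unshadowed measurement.

Emit:
{"api": "apply_moves", "payload": {"deltas": "0 0 0.005 0 0 0 1;0 0 0.01 0 0 0 1;0 0 0.01 0 0 0 1;-0.03 0 0 0 0 0 1;-0.03 0 0 0 0 0 1;-0.03 0 0 0 0 0 1;0 0 0.03 0 0 0 1;0 0 0.03 0 0 0 1;0 0 0.03 0 0 0 1;0 0 0 0 0 0 1;0 0 0 0 0 0 1;0 0 0 0 0 0 1"}}

```text
clock: 13.55
tool_pos: [0.6647, -0.0033, 0.1581]
eef_rot: [[-0.001, 0.826, 0.563], [0.0, 0.563, -0.826], [-1.0, -0.0, -0.001]]
contact_force: [-0.6, 1.5, -0.4]
finger_gap: 0.0002
```

```bash
cat > fit.py <<'E'
# fit photometer pose and tab angle in one camera: labels' centres + tab top rectangle
from st import *
from scipy.optimize import least_squares
import sys
def run(n,th=185,tab0=37):
    C=cam(n,sys.argv[1]+n+'.png' if len(sys.argv)>1 else None);g=C['pixels'].min(2);A=[40,-40,-105,105];P=[];K=[]
    for a in A:
        b=np.radians(a-1.38);q=proj(C,np.array([*(c+.1*np.array([np.cos(b),np.sin(b)])),.074]))[0]
        e=proj(C,np.array([*(c+.12*np.array([np.cos(b),np.sin(b)])),.074]))[0];rad=np.linalg.norm(e-q)
        if not(rad<q[0]<512-rad and rad<q[1]<384-rad):continue
        m=np.zeros(g.shape,np.uint8);cv2.circle(m,tuple(int(x) for x in q.round()),int(rad*1.3),1,-1)
        k,_=cv2.findContours(((g>th)&(m>0)).astype(np.uint8),0,2)
        if not k: continue
        h=cv2.convexHull(max(k,key=cv2.contourArea))
        W=np.array([atz(C,*x,.074)[:2]*1000 for x in h[:,0].astype(float)],np.float32)
        (x,y),rr=cv2.minEnclosingCircle(W);print(n,a,'r mm',round(rr,1))
        if 18.5<rr<22:P.append((x/1000,y/1000));K.append(np.radians(a))
    P=np.array(P);K=np.array(K)
    f=lambda q:(q[:2]+.1*np.c_[np.cos(K+q[2]),np.sin(K+q[2])]-P).ravel()
    s=least_squares(f,[*c,-.024]).x;print(n,'pose',s[:2].round(4),'yaw',np.degrees(s[2]).round(2),'res mm',(f(s)*1000).round(1))
    b=np.radians(tab0-1.38);q=proj(C,np.array([*(s[:2]+.045*np.array([np.cos(b),np.sin(b)])),.116]))[0]
    m=np.zeros(g.shape,np.uint8);ring=[[*(s[:2]+rr*np.array([np.cos(b+w),np.sin(b+w)])),.116] for rr,w in((.015,-.6),(.015,.6),(.07,.3),(.07,-.3))]
    cv2.fillPoly(m,[proj(C,np.array(ring)).round().astype(int)],1)
    yy,xx=np.nonzero((g>th)&(m>0));W=np.array([atz(C,x,y,.116)[:2] for x,y in zip(xx,yy)])
    rc=cv2.minAreaRect((W*1000).astype(np.float32));mu=W.mean(0);V=np.linalg.eigh(np.cov((W-mu).T))[1][:,1];V=V*np.sign(V[0])
    k=W-s[:2];print(n,'tab npx',len(xx),'rect',np.round(rc[1],1),rc[2],'| inst angles: pca',(np.degrees(np.arctan2(V[1],V[0])-s[2])).round(2),'mid-from-axis',np.degrees(np.arctan2(k.mean(0)[1],k.mean(0)[0])-s[2]).round(2))
if __name__=='__main__':
    run('wrist');run('top');
E
python3 fit.py r1
```

```text
13.55 [ 0.66466275 -0.00325774  0.15806075] phi tool 34.273896088833446 rad 0.059034239299028304 tan -0.13154492303719764 [-0.6   1.52 -0.38]
wrist 40 r mm 21.9
wrist -40 r mm 19.7
wrist -105 r mm 19.7
wrist pose [0.5409 0.0682] yaw -0.93 res mm [ 0.7  1.  -0.5 -0.1 -0.3 -0.9]
wrist tab npx 970 rect [47.  29.1] 12.147876739501953 | inst angles: pca 38.59 mid-from-axis 38.53
top 40 r mm 21.3
top -40 r mm 19.9
top -105 r mm 19.9
top 105 r mm 19.9
top pose [0.5414 0.0718] yaw -1.22 res mm [ 1.1  0.7 -0.8 -0.2  0.2  0.  -0.5 -0.6]
top tab npx 211 rect [58.3 30.4] 21.444643020629883 | inst angles: pca 22.9 mid-from-axis 33.32
```

```bash
sed -i 's/A=\[40,-40,-105,105\];P/A=[-40,-105,105];P/; s/int(rad\*1.3)/int(rad*1.2)/; s/(.015,-.6),(.015,.6),(.07,.3),(.07,-.3)/(.018,-.45),(.018,.45),(.066,.13),(.066,-.13)/' fit.py
python3 - <<'E'
import re
s=open('fit.py').read()
s=s.replace("yy,xx=np.nonzero((g>th)&(m>0));W","n_,l_,st_,_=cv2.connectedComponentsWithStats(((g>th)&(m>0)).astype(np.uint8));yy,xx=np.nonzero(l_==1+np.argmax(st_[1:,4]));W")
open('fit.py','w').write(s)
E
python3 fit.py r2
python3 - <<'E'
from h import *
a=cv2.imread('pics/r2wrist.png') if __import__('os').path.exists('pics/r2wrist.png') else None
w=cv2.imread('pics/r2wrist.png');t=cv2.imread('pics/r2top.png')
cv2.imwrite('pics/m10.png',np.hstack([cv2.resize(w,(480,360)),cv2.resize(t[140:240,205:294],(320,360),interpolation=2)]))
E
```

```text
13.65 [ 0.6644306  -0.00216078  0.15833698] phi tool 34.36409427412804 rad 0.059254626930688545 tan -0.13060119872169942 [0.16 0.91 0.61]
wrist -40 r mm 19.7
wrist -105 r mm 19.6
wrist pose [0.542 0.069] yaw -1.47 res mm [-0.2 -0.   0.2  0. ]
wrist tab npx 922 rect [48.  11.8] 36.50080108642578 | inst angles: pca 38.52 mid-from-axis 38.48
top -40 r mm 19.9
top -105 r mm 19.9
top 105 r mm 19.9
top pose [0.5418 0.0721] yaw -1.31 res mm [-0.5 -0.1  0.4  0.3  0.  -0.3]
top tab npx 90 rect [12.3 39.3] 89.88340759277344 | inst angles: pca 11.1 mid-from-axis 37.4
```

View pics/m10.png

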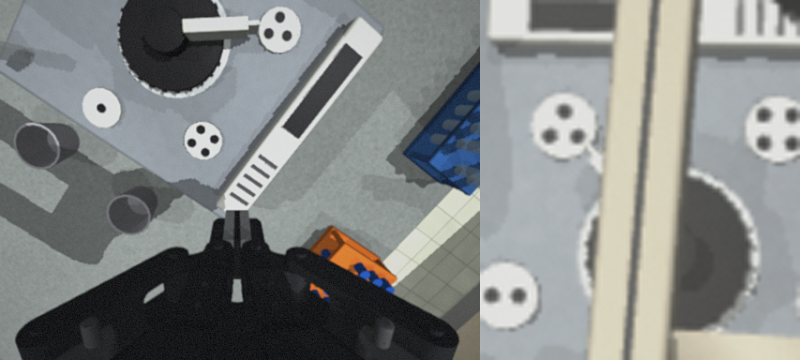

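The wrist view shows the nose at (255,22) nearly reaching the middle of the three-dot label (280,30). In the top view (right) the arm hides the tab. The wrist fits give 38.0-38.5° where 40° is wanted, so I'll return and push 1.6° more.

Emit:
{"api": "apply_moves", "payload": {"deltas": "0 0 -0.03 0 0 0 1;0 0 -0.03 0 0 0 1;0 0 -0.03 0 0 0 1;0 0 0 0 0 0 1;0.03 0 0 0 0 0 1;0.03 0 0 0 0 0 1;0.03 0 0 0 0 0 1;0 0 -0.01 0 0 0 1;0 0 -0.01 0 0 0 1;0 0 -0.002 0 0 0 1;0 0 -0.003 0 0 0 1;0 0 0 0 0 0 1"}}

```text
clock: 14.75
tool_pos: [0.6014, 0.0932, 0.0713]
eef_rot: [[0.004, 0.825, 0.565], [0.0, 0.565, -0.825], [-1.0, 0.004, 0.002]]
contact_force: [0.7, -1.0, -0.6]
finger_gap: 0.0001
```

Emit:
{"api": "apply_moves", "payload": {"deltas": "0 0.0002 -0.0009 -0.8 0 0 1;0 0.0002 -0.0009 -0.8 0 0 1;0 0 0 0 0 0 1;0 0 0 0 0 0 1;0 0 0.005 0 0 0 1;0 0 0.01 0 0 0 1;0 0 0.01 0 0 0 1;-0.03 0 0 0 0 0 1;-0.03 0 0 0 0 0 1;-0.03 0 0 0 0 0 1;0 0 0.03 0 0 0 1;0 0 0.03 0 0 0 1"}}

```text
clock: 15.75
tool_pos: [0.6516, 0.0248, 0.1622]
eef_rot: [[0.006, 0.808, 0.589], [-0.0, 0.589, -0.808], [-1.0, 0.005, 0.003]]
contact_force: [0.3, 0.2, -0.4]
finger_gap: 0.0
```

Emit:
{"api": "apply_moves", "payload": {"deltas": "0 0 0.03 0 0 0 1;0 0 0 0 0 0 1;0 0 0 0 0 0 1;0 0 0 0 0 0 1;0 0 0 0 0 0 1"}}

```text
clock: 16.17
tool_pos: [0.6663, 0.0013, 0.1581]
eef_rot: [[-0.001, 0.809, 0.587], [0.0, 0.587, -0.809], [-1.0, -0.0, -0.001]]
contact_force: [-0.3, 1.1, -0.1]
finger_gap: -0.0001
```

```bash
python3 fit.py r3; python3 -c "
import fit
fit.run('wrist',200,40);fit.run('wrist',170,40)"
```

```text
16.1667 [0.66627105 0.00128934 0.15812361] phi tool 35.954587974016945 rad 0.05912238875788596 tan -0.13048329656541405 [-0.3   1.06 -0.13]
wrist -40 r mm 19.7
wrist -105 r mm 19.6
wrist pose [0.542 0.069] yaw -1.36 res mm [-0.1 -0.   0.1  0. ]
wrist tab npx 909 rect [47.8 11. ] 37.4241828918457 | inst angles: pca 38.99 mid-from-axis 39.23
top -40 r mm 19.9
top -105 r mm 19.9
top 105 r mm 19.9
top pose [0.5418 0.0721] yaw -1.31 res mm [-0.5 -0.1  0.4  0.3  0.  -0.3]
top tab npx 78 rect [12.3 31. ] 89.93492889404297 | inst angles: pca 8.97 mid-from-axis 38.47
16.2667 [0.66632112 0.00169726 0.1585208 ] phi tool 35.99397460223914 rad 0.05931292309883195 tan -0.13022334623772894 [ 0.01 -0.56 -0.01]
wrist -40 r mm 19.4
wrist -105 r mm 19.1
wrist pose [0.542 0.069] yaw -1.4 res mm [-0.1 -0.   0.1  0. ]
wrist tab npx 832 rect [47.8  8.8] 37.77832794189453 | inst angles: pca 38.73 mid-from-axis 39.04
wrist -40 r mm 19.8
wrist -105 r mm 20.0
wrist pose [0.5419 0.0689] yaw -1.4 res mm [-0.2 -0.1  0.2  0.1]
wrist tab npx 962 rect [48.1 13.5] 37.56349182128906 | inst angles: pca 39.8 mid-from-axis 39.59
```

The wrist fit now gives about 39°. I'll move the arm aside for an independent, unobstructed top and scene check.

Emit:
{"api": "apply_moves", "payload": {"deltas": "0 -0.0285 0.018 0 0 0 1;0 -0.0285 0.018 0 0 0 1;0 -0.0285 0.018 0 0 0 1;0 -0.0285 0.018 0 0 0 1;0 -0.0285 0.018 0 0 0 1;0 -0.0285 0.018 0 0 0 1;0 -0.0285 0.018 0 0 0 1;0 -0.0285 0.018 0 0 0 1;0 0 0 0 0 0 1;0 0 0 0 0 0 1"}}

```text
clock: 17.2
tool_pos: [0.5659, -0.2507, 0.1587]
eef_rot: [[0.0, 0.811, 0.585], [-0.0, 0.585, -0.811], [-1.0, 0.0, 0.0]]
contact_force: [0.6, 0.2, -0.4]
finger_gap: -0.0
```

```bash
cat > rend.py <<'E'
# match a rendered tab (top face bright, own side faces) by sub-pixel template in an image: score over angle
from st import *
def est(C,pose,zs=.116):
    g=C['pixels'].astype(float).mean(2);s=8;best=[]
    for a in np.arange(30,50,.25):
        b=np.radians(a)+pose[2];u=np.array([np.cos(b),np.sin(b)]);v=np.array([-u[1],u[0]])
        f=lambda h0,h1,k0,k1:np.array([[*(pose[:2]+k*u+h*v),zs] for k,h in((k0,h0),(k1,h0),(k1,h1),(k0,h1))])
        # mean of samples inside top face minus flanks
        ks=np.linspace(.022,.066,45)
        def samp(h):
            q=proj(C,np.array([[*(pose[:2]+k*u+h*v),zs] for k in ks])).astype(np.float32)
            return cv2.remap(g.astype(np.float32),q[:,0].copy(),q[:,1].copy(),cv2.INTER_LINEAR).ravel()
        best.append((a,np.mean([samp(h).mean() for h in np.linspace(-.0045,.0045,7)])))
    B=np.array(best);i=B[:,1].argmax();k=B[:,1]>B[i,1]-25;p_=np.polyfit(B[k,0],B[k,1],2);return B[i],-p_[1]/2/p_[0]
    
if __name__=='__main__':
    T=cam('top','t4.png');S=cam('scene','s4.png');W=cam('wrist')
    print('top',est(T,[.5418,.0722,np.radians(-1.35)]))
    print('scene',est(S,[.5418,.0722,np.radians(-1.35)]))
E
python3 rend.py; python3 - <<'E'
import fit
fit.run('top',185,39.5);fit.run('scene',170,39.5)
E
```

```text
17.2 [ 0.56592452 -0.25072986  0.15874994] phi tool 35.790204287379645 rad -0.1692865774386352 tan -0.27605749372782534 [ 0.6   0.23 -0.36]
top (array([ 39.25      , 205.91950989]), np.float64(39.37691290440913))
scene (array([ 35.5       , 132.37954712]), np.float64(35.7206020476507))
17.35 [ 0.56704097 -0.24823237  0.15861396] phi tool 36.00848464226739 rad -0.1679656140283954 tan -0.27404661906978267 [-0.16  0.02 -0.34]
top -40 r mm 19.9
top -105 r mm 19.8
top 105 r mm 19.6
top pose [0.5416 0.072 ] yaw -1.5 res mm [ 0.   0.1 -0.   0.6  0.  -0.6]
top tab npx 107 rect [48.7 13.9] 36.49585723876953 | inst angles: pca 39.09 mid-from-axis 39.29Traceback (most recent call last):
  File "<stdin>", line 2, in <module>
  File "fit.py", line 20, in run
    s=least_squares(f,[*c,-.024]).x;print(n,'pose',s[:2].round(4),'yaw',np.degrees(s[2]).round(2),'res mm',(f(s)*1000).round(1))
      ~~~~~~~~~~~~~^^^^^^^^^^^^^^
    return func(*args, **kwargs)
    vector_fun = VectorFunction(
        fun_wrapped,
    ...<6 lines>...
        workers=workers
    )
    self._update_fun()
    ~~~~~~~~~~~~~~~~^^
    self.f = self.fun_wrapped(xp_copy(self.x))
             ~~~~~~~~~~~~~~~~^^^^^^^^^^^^^^^^^
    return np.atleast_1d(self.fun(x))
                         ~~~~~~~~^^^
    return self.f(x, *self.args, **self.kwargs)
           ~~~~~~^^^^^^^^^^^^^^^^^^^^^^^^^^^^^^
  File "fit.py", line 19, in <lambda>
    f=lambda q:(q[:2]+.1*np.c_[np.cos(K+q[2]),np.sin(K+q[2])]-P).ravel()
                ~~~~~~~~~~~~~~~~~~~~~~~~~~~~~~~~~~~~~~~~~~~~~^~
ValueError: operands could not be broadcast together with shapes (0,2) (0,)
```

The clean top view gives 39.1-39.4° and the wrist view agrees, so the aim is within about 1 mm of the label's middle; that's square enough. On to the key, near (0.437, 0.075).

Emit:
{"api": "apply_moves", "payload": {"deltas": "0 0.0085 -0.0338 0 0 0 1;0 0.0085 -0.0338 0 0 0 1;0 0.0085 -0.0338 0 0 0 1;0 0.0085 -0.0338 0 0 0 1;0 0.0085 -0.0338 0 0 0 1;0 0.0085 -0.0338 0 0 0 1;0 0.0085 -0.0338 0 0 0 1;0 0.0085 -0.0338 0 0 0 1;0 0.0085 -0.0338 0 0 0 1;0 0.0085 -0.0338 0 0 0 1;0 0 0 0 0 0 1;0 0 0 0 0 0 1"}}

```text
clock: 18.45
tool_pos: [0.4364, 0.0765, 0.1588]
eef_rot: [[0.001, 0.806, 0.591], [0.0, 0.591, -0.806], [-1.0, 0.001, 0.0]]
contact_force: [0.6, -1.0, 0.9]
finger_gap: -0.0
```

```bash
python3 - <<'E'
from st import *
W=cam('wrist','k5.png')
print('key pred px',proj(W,np.array([[.4368,.0748,.085],[.4368,.0748,.095]])))
g=W['pixels'].min(2)
k=proj(W,np.array([.4368,.0748,.088]))[0]
m=np.zeros(g.shape,np.uint8);cv2.circle(m,tuple(int(x) for x in k),45,1,-1)
n,l,s,ce=cv2.connectedComponentsWithStats(((g>170)&(m>0)).astype(np.uint8))
for i in range(1,n):
    if s[i,4]>60: print(s[i],ce[i],[atz(W,*ce[i],z)[:2].round(4).tolist() for z in(.08,.09,.1)])
T=cam('top');a=proj(T,np.array([.4368,.0748,.088]))[0];print(a,[atz(T,256.5,260,z)[:2] for z in(.08,.095)])
print(p+R[:,0]*0, R@np.array([0,0,0]))
E
```

```text
18.45 [0.43641168 0.07648986 0.15875661] phi tool 36.250410489710816 rad -0.08245271199156369 tan 0.06577723037232638 [ 0.65 -0.95  0.86]
key pred px [[252.5280993  185.01088666]
 [252.52616529 188.02136097]]
[ 211  140   86   83 1872] [266.68589744 169.97916667] [[0.4398, 0.0941], [0.4379, 0.0957], [0.4361, 0.0973]]
[239 177  25  25 490] [250.95102041 189.16530612] [[0.439, 0.0692], [0.4372, 0.0718], [0.4354, 0.0743]]
[255.68012222 259.98246215] [array([0.43635747, 0.07328035]), array([0.43710679, 0.07292473])]
[0.43641168 0.07648986 0.15875661] [0. 0. 0.]
```

The key is at about (0.437, 0.073), 2-3 mm from the tool axis. I'll correct for that and descend.

Emit:
{"api": "apply_moves", "payload": {"deltas": "0.02 -0.0012 0.0018 0 0 0 1;0.02 0 0 0 0 0 1;0.02 0 0 0 0 0 1;0.01 0 0 0 0 0 1;0 0 0 0 0 0 1;0 0 0 0 0 0 1;0.003 0 0 0 0 0 1;0.003 0 0 0 0 0 1;0.003 0 0 0 0 0 1;0.003 0 0 0 0 0 1;0 0 0 0 0 0 1;0 0 0 0 0 0 1"}}

```text
clock: 19.55
tool_pos: [0.4369, 0.072, 0.0764]
eef_rot: [[-0.0, 0.81, 0.587], [-0.0, 0.587, -0.81], [-1.0, -0.0, -0.0]]
contact_force: [-0.3, -0.9, -0.8]
finger_gap: -0.0001
```

Emit:
{"api": "apply_moves", "payload": {"deltas": "0.002 0 0 0 0 0 1;0.002 0 0 0 0 0 1;0.002 0 0 0 0 0 1;0 0 0 0 0 0 1;0 0 0 0 0 0 1"}}

```text
clock: 19.97
tool_pos: [0.4369, 0.0719, 0.0703]
eef_rot: [[-0.0, 0.81, 0.587], [-0.0, 0.587, -0.81], [-1.0, -0.0, -0.0]]
contact_force: [0.8, 0.3, 0.3]
finger_gap: -0.0001
```

Emit:
{"api": "apply_moves", "payload": {"deltas": "0.002 0 0 0 0 0 1;0.002 0 0 0 0 0 1;0 0 0 0 0 0 1;0 0 0 0 0 0 1"}}

```text
clock: 20.3
tool_pos: [0.4369, 0.0719, 0.0663]
eef_rot: [[-0.0, 0.81, 0.587], [-0.0, 0.587, -0.81], [-1.0, -0.0, -0.0]]
contact_force: [-0.4, 0.1, 0.4]
finger_gap: 0.0001
```

Emit:
{"api": "apply_moves", "payload": {"deltas": "0.002 0 0 0 0 0 1;0.002 0 0 0 0 0 1;0 0 0 0 0 0 1;0 0 0 0 0 0 1"}}

```text
clock: 20.63
tool_pos: [0.4369, 0.0719, 0.0623]
eef_rot: [[-0.0, 0.81, 0.587], [-0.0, 0.587, -0.81], [-1.0, -0.0, -0.0]]
contact_force: [0.1, -0.6, -0.4]
finger_gap: -0.0001
```

Emit:
{"api": "apply_moves", "payload": {"deltas": "0.002 0 0 0 0 0 1;0.001 0 0 0 0 0 1;0 0 0 0 0 0 1;0 0 0 0 0 0 1"}}

```text
clock: 20.97
tool_pos: [0.437, 0.0719, 0.0594]
eef_rot: [[-0.0, 0.81, 0.587], [-0.0, 0.587, -0.81], [-1.0, -0.0, -0.0]]
contact_force: [-0.2, 0.1, -0.5]
finger_gap: 0.0002
```

Emit:
{"api": "apply_moves", "payload": {"deltas": "0.002 0 0 0 0 0 1;0.001 0 0 0 0 0 1;0 0 0 0 0 0 1;0 0 0 0 0 0 1"}}

```text
clock: 21.3
tool_pos: [0.437, 0.0719, 0.0564]
eef_rot: [[-0.0, 0.81, 0.587], [0.0, 0.587, -0.81], [-1.0, -0.0, -0.0]]
contact_force: [-0.6, 0.1, 0.2]
finger_gap: 0.0001
```

Emit:
{"api": "apply_moves", "payload": {"deltas": "0.002 0 0 0 0 0 1;0.001 0 0 0 0 0 1;0 0 0 0 0 0 1;0 0 0 0 0 0 1"}}

```text
clock: 21.63
tool_pos: [0.437, 0.0719, 0.0534]
eef_rot: [[-0.0, 0.81, 0.587], [0.0, 0.587, -0.81], [-1.0, -0.0, -0.0]]
contact_force: [-0.4, -0.8, 0.3]
finger_gap: -0.0
```

Emit:
{"api": "apply_moves", "payload": {"deltas": "0.002 0 0 0 0 0 1;0 0 0 0 0 0 1;0 0 0 0 0 0 1"}}

```text
clock: 21.88
tool_pos: [0.4372, 0.072, 0.0516]
eef_rot: [[0.0, 0.81, 0.587], [0.0, 0.587, -0.81], [-1.0, 0.0, 0.0]]
contact_force: [-0.1, -0.1, 2.5]
finger_gap: 0.0002
```

Emit:
{"api": "apply_moves", "payload": {"deltas": "0.002 0 0 0 0 0 1;0 0 0 0 0 0 1;0 0 0 0 0 0 1"}}

```text
clock: 22.13
tool_pos: [0.4373, 0.072, 0.0496]
eef_rot: [[0.0, 0.81, 0.587], [0.0, 0.587, -0.81], [-1.0, 0.0, 0.0]]
contact_force: [0.5, -1.0, 2.5]
finger_gap: -0.0003
```

Emit:
{"api": "apply_moves", "payload": {"deltas": "0.002 0 0 0 0 0 1;0 0 0 0 0 0 1;0 0 0 0 0 0 1"}}

```text
clock: 22.38
tool_pos: [0.4373, 0.072, 0.0477]
eef_rot: [[0.001, 0.81, 0.587], [0.0, 0.587, -0.81], [-1.0, 0.0, 0.0]]
contact_force: [1.2, 0.2, 4.8]
finger_gap: -0.0001
```

The spring is being pressed: 2.5 N rising to 4.8 N. I'll go on to the firm stop.

Emit:
{"api": "apply_moves", "payload": {"deltas": "0.0015 0 0 0 0 0 1;0 0 0 0 0 0 1;0 0 0 0 0 0 1"}}

```text
clock: 22.63
tool_pos: [0.4375, 0.072, 0.0471]
eef_rot: [[0.001, 0.81, 0.587], [-0.0, 0.587, -0.81], [-1.0, 0.0, 0.0]]
contact_force: [-4.3, 0.5, 13.2]
finger_gap: -0.0003
```

Emit:
{"api": "apply_moves", "payload": {"deltas": "0.001 0 0 0 0 0 1;0 0 0 0 0 0 1;0 0 0 0 0 0 1"}}

```text
clock: 22.88
tool_pos: [0.4376, 0.072, 0.0469]
eef_rot: [[0.001, 0.81, 0.587], [-0.0, 0.587, -0.81], [-1.0, 0.001, 0.0]]
contact_force: [-8.5, -0.8, 22.9]
finger_gap: 0.0002
```

The key hit a hard stop about 6 mm below first contact, after 5 N of spring force, so it is fully down. I'll release straight up and clear away.

Emit:
{"api": "apply_moves", "payload": {"deltas": "-0.004 0 0 0 0 0 1;-0.005 0 0 0 0 0 1;-0.01 0 0 0 0 0 1;-0.03 0 0 0 0 0 1;-0.04 0 0 0 0 0 1;-0.03 0 0 0 0 0 1;0 -0.0085 0.0338 0 0 0 1;0 -0.0085 0.0338 0 0 0 1;0 -0.0085 0.0338 0 0 0 1;0 -0.0085 0.0338 0 0 0 1;0 -0.0085 0.0338 0 0 0 1;0 -0.0085 0.0338 0 0 0 1"}}

```text
clock: 23.88
tool_pos: [0.5147, -0.1237, 0.164]
eef_rot: [[-0.001, 0.81, 0.587], [0.0, 0.587, -0.81], [-1.0, -0.0, -0.001]]
contact_force: [1.2, -0.2, -0.3]
finger_gap: -0.0002
```

Emit:
{"api": "apply_moves", "payload": {"deltas": "0 -0.0085 0.0338 0 0 0 1;0 -0.0085 0.0338 0 0 0 1;0 -0.0085 0.0338 0 0 0 1;0 0 0 0 0 0 1;0 0 0 0 0 0 1;0 0 0 0 0 0 1"}}

```text
clock: 24.38
tool_pos: [0.5531, -0.2188, 0.1635]
eef_rot: [[-0.001, 0.81, 0.587], [0.001, 0.587, -0.81], [-1.0, -0.0, -0.002]]
contact_force: [0.5, 0.6, -0.5]
finger_gap: 0.0003
```

```bash
python3 - <<'E'
import rend
from h import *
import pickle,fit
T=cam('top','t6.png');print(rend.est(T,[.5418,.0722,np.radians(-1.35)]));fit.run('top',185,39.5)
a,_=pickle.load(open('c.pkl','rb'))
d=cv2.absdiff(a['pixels'],T['pixels']).max(2)
for n,(u,v,r) in dict(vial=(210,262,9),cuv=(303,266,8),beaker=(166,240,18),cupa=(344,250,14),cupb=(348,191,14),flask=(162,167,20),key=(257,260,12)).items():
    x=d[v-r:v+r,u-r:u+r];print(n,np.median(x),np.percentile(x,95))
o=get_obs();print(o['clock'],o['contact_force'])
E
```

```text
24.3833 [ 0.55309972 -0.21884992  0.16349274] phi tool 35.9098230771869 rad -0.1615519232141696 tan -0.24236046164743996 [ 0.53  0.64 -0.48]
(array([ 39.25      , 208.76393127]), np.float64(39.3715349831817))
top -40 r mm 19.9
top -105 r mm 19.8
top 105 r mm 19.7
top pose [0.5419 0.0721] yaw -1.35 res mm [-0.5 -0.1  0.5  0.5  0.  -0.4]
top tab npx 108 rect [49.1 12.3] 36.49585723876953 | inst angles: pca 39.04 mid-from-axis 39.3
vial 18.0 20.0
cuv 4.0 6.0
beaker 4.0 11.0
cupa 4.0 9.0
cupb 11.0 21.0
flask 3.0 11.0
key 7.0 21.0
24.4833 [ 0.0987208  -0.28206931  1.16049813]
```

The tab still reads 39.0-39.4°. The glassware pixels are unchanged apart from an even shading shift, and nothing is in contact. I'll hand the job in.

```bash
python3 -c "
from plant import *
print(job_done())"
```

```text
the job is handed in; nothing more can be done
None
```

I pushed the selector tab round to the three-dot label with the shut fingertips, then pressed the read key fully down and let it up. I handed the job in at about 24.5 s.

- **Tab:** the final top view puts it at 39.0–39.4° against the label's 40°, so it points about 1–2 mm off the label's middle. An earlier wrist view gave 38.7–39.8°. The scene camera gave 35.7°, which I discounted because that camera sees the side of the tab.
- **Key:** it travelled about 6 mm with the spring force rising to about 5 N, then hit a hard stop at about 23 N. I released it straight up. I did not confirm its return with a zoomed picture; the before/after image difference there was small.
- **Other objects:** before/after image differences at the vial, cuvette, beaker, cups and flask were small. The vial's patch brightened or darkened evenly, which I read as shading rather than movement.
- **Reported tool position:** the real fingertip sat about 30 mm above the position the robot reported. Because of this, the first sweep passed over the tab without touching it. I worked out the offset from two cameras and repeated the sweep lower.

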